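Roll a control module a quarter turn in a slide-jaw holder

ROBOT

A 7-joint arm with a two-finger parallel gripper is mounted at the origin on the work surface. World frame = base frame: x ahead of the robot, y to its left, z up, the work surface at z = 0. Lengths are in m, angles in rad, forces in N, time in s.
With the tool pointing down it reaches from about 0.35 to 0.9 m from the base axis. Payload 8.1 kg.
Tool frame: the origin (TCP) lies midway between the tips of the shut fingers; the grasp point (between the pads) lies 19 mm behind it; z points along the fingers, y is the direction in which the jaws open and shut (so a half turn about z gives the same grasp; the last joint's range is limited). The gripper opens to 92 mm and grips with 3 to 60 N. Pads are 19 mm wide; open, the fingers measure 130 mm over their backs; the gripper's body (75 mm by 190 mm) begins 47 mm behind the grasp point.
Start: joints at [1.051, 0.434, 0.025, 1.573, -0.012, 1.134, -0.075], TCP at [0.253, -0.572, 0.227] pointing down, gripper open.
Joint ranges: [-2.62, 2.62], [-0.44, 2.09], [-1.27, 1.32], [0.08, 2.57], [-1.32, 4.46], [0.12, 2], [-2.74, 2.74]. Speed limits (rad/s): [2.22, 2.22, 3.01, 3.01, 3.14, 3.14, 3.14].

INTERFACE

Orientations are given as a 3x3 rotation matrix whose columns are the frame's x, y, z axes.
In Python, from workcell import env, vision, hand_in gives the robot as it stands.
- The arm moves only by the shell command python3 -m pendant 'ROWS' [FORCE]. ROWS is JSON, a list of rows, each an object with "translation": the shift along the tool's x, y, z in mm, a list of three; "rotation": the turn, a rotation vector about the tool's x, y, z in rad, a list of three; "hand": the closure, from 0 (fully open) to 1 (shut). A call has 1 to 12 rows; each row is the pose to reach, as a shift and turn from the pose commanded when the call began, along the tool's axes at that moment; what a row does not reach only later rows make up. A row lasts 1/12 s, in which the tool goes at most 41.7 mm and 7.16 degrees, less where a joint would pass 70% of its speed; a pose out of reach is approached as far as the arm can. A call with a gripper value outside its range is refused whole. The fingers move at their own pace and stop on an object; FORCE is the grip in N (left out, the last holds). Time passes only in rows, so rows that repeat a pose let the fingers close. It gives the time, the measured TCP pose, the force and the opening at its end, in the units of the state.
- env.get_state(): the state, without advancing time (a new reading comes with each control period).
- vision.read_camera(name): name is "side" or "top" or "wrist"; returns a dict with "color" (420x560x3 uint8, blue, green, red), "K" (3x3 intrinsics, pixels), "position" and "attitude" of the camera in the world; the wrist camera has in their place "mount" (4x4, takes a point from camera to tool coordinates, whose origin is the TCP and whose axes are the flange's). Camera axes: x right, y up, looking along -z (the intrinsics and any distortion apply to the point x, -y, -z); pixel columns grow to the right and rows downward; lengths in m; the calibration is good to about 2 mm. The wrist camera is an equidistant fisheye: a pixel r from the principal point sees the ray r / f radians off the axis. A picture is of the moment at which its call begins: read the wrist's pose just before it. There is no depth.
- hand_in(): hands the job in, once; it reports no verdict.
Trained networks look in a picture, given as the dict that the camera call returned (one of the last four; its "shot" number tells which), for a name from the list of things; names that differ only in an ending like _2 or _b are one class to them, and where a whole thing is asked for, a point or a joint stands for the part that bears it (a point fixed in the world has none). Each returns a list of dicts, best first, with "confidence" (0 to 1); they miss things now and then, are a little off and sometimes report something else, mostly with a low value. They report only what shows in the picture. A call takes as long as a camera call. They do not tell look-alikes from the thing itself.
- vision.spot_in(picture, target): "rect" ([left, top, right, bottom] in pixels, round what is visible of it).
The state is a dict: "t": time; "joint_positions": joint angles; "joint_velocities": joint speeds; "effort": joint torques, N m; "eef_pos": TCP position; "ee_rot": TCP orientation; "ft_force": force on the tool from outside, world axes, zero at the start; "wrist_torque": the same for the moment, N m; "grip_width": finger opening in m.
Only numpy, scipy, OpenCV 4.12 (cv2) and the standard library are available. Lean on these libraries where they do the work, as an engineer would, in place of code of your own. Each camera call takes 0.05 s, during which the arm holds its last target. There are 200 camera calls.

TASK

The white control module is held in the slide-jaw holder with its green terminal face against the sliding jaw. Slide the jaw back by its red tab, lift the module clear of the jaws, roll it a quarter turn so the green terminal face points straight up, and set it back on the bed between the jaws, centred and square. Then close the jaw until the module is held snugly between both jaws without play, not forcing it hard, and last of all swing the yellow turnbutton fully round across the bed, behind the red tab; leave everything else on the bench where it is.

Things in the scene. Friction and masses are not known exactly. Their poses are not given: they have to be found in the camera images.
- holder: Fixed slide-jaw holder. Origin: on the bench under the middle of the fixed jaw's clamping face; x = the way the jaw opens, z up. Blue base x -60..210, y -37..37 mm, 12 mm thick (y -57..57 at x 98..148). Aluminium bed x -25..180, y -22..22, top z = 36 mm. Fixed steel jaw x -18..0, y -22..22, top z = 52 mm
- jaw (a joint): Sliding steel jaw (m), grows as it opens; the gap between the jaw faces is 40 mm + this value; travel -8 to 45 mm; stays where left, about 3 N of friction. Jaw plate 14 mm thick, 44 mm wide, top at z = 52 mm of the holder
- jaw_tab (a point): Middle of the top of the sliding jaw's red tab, 56 mm behind that jaw's face. Tab 12 mm thick along the slide, 30 mm wide, from the bed up to z = 60 mm of the holder; 36 mm free between it and the jaw plate, above a foot 6.5 mm thick. Axes as the holder
- turnbutton (a joint): Yellow turnbutton beside the bed (rad): 0 = parked, bar along the holder's +x; 1.571 = fully turned, at its stop, bar along the holder's -y across the bed behind the red tab. Turns clockwise from above, stays where left. Pivot at x 123, y 44 mm of the holder; bar 14 mm wide, z 38..48 mm
- turnbutton_knob (a point): Middle of the top of the yellow knob at the end of the turnbutton: a post 12 mm in diameter, 24 mm high above the bar (z = 48 to 72 mm of the holder), 53 mm from the pivot
- module: White control module, box 40 x 62 x 52 mm (x, y, z), about 0.2 kg, origin at its centre. +x face: green terminals with brass screws; -x face bare aluminium; +z face has dark vent slots; the y ends carry black labels, 62 mm apart, and overhang the jaws, free to grip. At the start x points to the sliding jaw, z up
- spare: Second module of the same size with a grey face, standing on the bench to the left; origin at its centre; leave it
- screwdriver: Red screwdriver lying on the bench near the holder; leave it
- strippers: Orange-handled wire strippers lying on the bench; leave them
- tray: Small blue tray 100 x 70 x 30 mm; origin under its centre; leave it
- jar: Small jar 56 mm in diameter, 85 mm tall; origin under its centre; leave it
- plug: Loose green plug 45 x 18 x 16 mm; origin under its centre; leave it
Things that resemble listed ones, but are neither listed nor needed, are in the scene too. What is shaped like the module but blue or orange is not meant.

How it is judged:
By the outcome, as a careful person would: the job done as asked, in the order asked, and still so for the second after the job is handed in, with the robot touching nothing.
It also fails if it takes over 72 s, if anything falls off the work surface, if the arm or the gripper's body presses on something with over 40 N, if the wrist force passes 120 N, or if a joint passes its speed limit or range.

## Working session

There is one attempt and no reset: what is moved stays moved. The work goes in short steps, Python scripts to look and compute and a shell command to move; the robot and the scene stay as the last step left them, time stands still between calls to the robot, and variables do not carry over. Pictures are saved under pics/ and viewed, about 8 in all and at most 12, crops included, and the job is handed in when it is done.

```bash
ls; mkdir -p pics; python3 - <<'E'
from workcell import env, vision
import cv2, numpy as np
np.set_printoptions(precision=4,suppress=True)
s=env.get_state(); print(s['t'],s['eef_pos'],s['ee_rot'],s['grip_width'])
for n in ('top','side'):
    p=vision.read_camera(n); cv2.imwrite(f'pics/{n}0.png',p['color'])
    print(n,p['K'],p['position'],p['attitude'],[k for k in p if k!='color'])
    for t in ('holder','jaw_tab','turnbutton_knob','module','spare','jaw','turnbutton'):
        print(t,[(np.round(d['rect']),round(d['confidence'],2)) for d in vision.spot_in(p,t)][:3])
E
```

```text
pics
0.0 [ 0.2528 -0.571   0.2259] [[ 0.9144  0.4047 -0.0008]
 [ 0.4047 -0.9144  0.0014]
 [-0.0001 -0.0016 -1.    ]] 0.09180911792380442
top [[380.3189   0.     279.7683]
 [  0.     380.3189 213.5429]
 [  0.       0.       1.    ]] [0.4771 0.0258 0.9714] [[ 0.0252  0.9981 -0.056 ]
 [-0.9996  0.0258  0.0094]
 [ 0.0108  0.0557  0.9984]] ['K', 'position', 'attitude', 'shot']
holder [(array([238., 188., 348., 230.]), 0.97)]
jaw_tab [(array([280., 192., 307., 216.]), 0.61), (array([309., 187., 340., 195.]), 0.17)]
turnbutton_knob [(array([312., 186., 341., 192.]), 0.62)]
module [(array([183., 214., 211., 241.]), 0.96), (array([213., 250., 241., 269.]), 0.68), (array([201., 162., 228., 194.]), 0.64)]
spare [(array([309., 188., 338., 193.]), 0.69), (array([105., 140., 138., 166.]), 0.63)]
jaw [(array([281., 197., 306., 216.]), 0.71), (array([309., 187., 337., 195.]), 0.28)]
turnbutton [(array([311., 187., 338., 193.]), 0.59)]
side [[484.2161   0.     289.529 ]
 [  0.     484.2161 214.6151]
 [  0.       0.       1.    ]] [0.415  0.8171 0.9559] [[-0.9898  0.1127 -0.0869]
 [-0.1417 -0.7251  0.6739]
 [ 0.0129  0.6794  0.7336]] ['K', 'position', 'attitude', 'shot']
holder [(array([255., 182., 306., 270.]), 0.89)]
jaw_tab [(array([274., 202., 287., 212.]), 0.68)]
turnbutton_knob [(array([264., 178., 273., 201.]), 0.6)]
module [(array([224., 263., 255., 298.]), 0.9), (array([270., 282., 305., 315.]), 0.65), (array([314., 260., 335., 295.]), 0.61)]
spare [(array([173., 349., 203., 389.]), 0.78)]
jaw [(array([274., 203., 288., 214.]), 0.61)]
turnbutton [(array([264., 178., 274., 203.]), 0.5)]
```

```bash
python3 - <<'E'
import cv2
a=cv2.imread('pics/top0.png')[130:290,160:370]; b=cv2.imread('pics/side0.png')[160:330,190:370]
a=cv2.resize(a,None,fx=3.8,fy=3.8,interpolation=cv2.INTER_CUBIC);cv2.imwrite('pics/topc.png',a[:600,:800])
b=cv2.resize(b,None,fx=3.5,fy=3.5,interpolation=cv2.INTER_CUBIC);cv2.imwrite('pics/sidec.png',b)
E
```

```text
(no output)
```

View pics/topc.png

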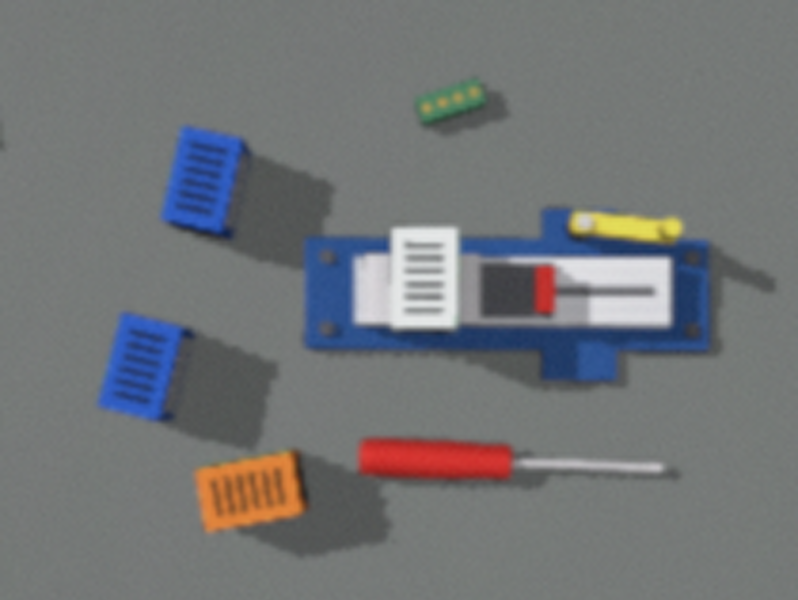

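View pics/sidec.png

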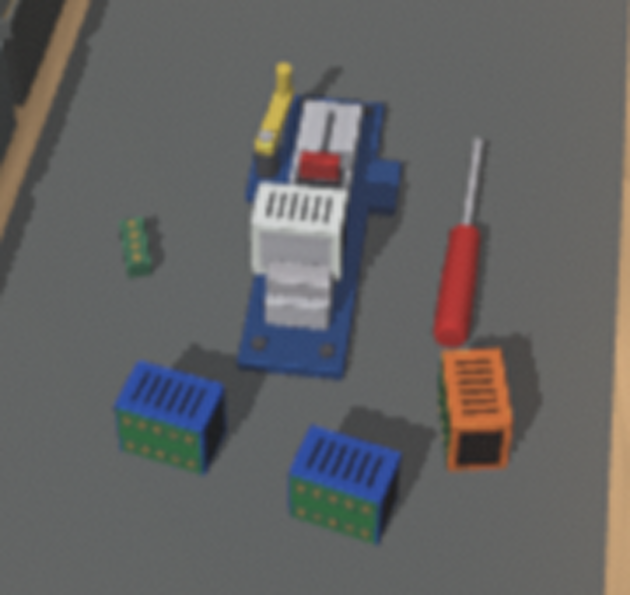

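Top view: holder lies with its opening direction to image right (world −y). The white module is at crop (425,278), the red tab at (544,288), the turnbutton pivot at (583,222) and the knob at (672,228). The side view agrees. Next I fit the holder pose from corner pixels in both views.

```bash
cat > h.py <<'E'
import numpy as np, cv2, json
from scipy.optimize import least_squares
from scipy.spatial.transform import Rotation as Ro
np.set_printoptions(precision=4,suppress=True)
def proj(P,c):
    q=(np.asarray(P)-c['position'])@np.asarray(c['attitude'])
    q=q*[1,-1,-1]; K=np.asarray(c['K']); return (q[:,:2]/q[:,2:])@np.diag([K[0,0],K[1,1]])+K[:2,2]
def projw(P,c,s):
    T=np.eye(4);T[:3,:3]=s['ee_rot'];T[:3,3]=s['eef_pos']; M=T@np.asarray(c['mount'])
    q=(np.asarray(P)-M[:3,3])@M[:3,:3]*[1,-1,-1]; r=np.hypot(q[:,0],q[:,1]); th=np.arctan2(r,q[:,2])
    K=np.asarray(c['K']); return q[:,:2]/r[:,None]*th[:,None]*K[0,0]+K[:2,2]
def H(p,P):  # holder (x,y,yaw) mm points -> world
    c,s=np.cos(p[2]),np.sin(p[2]); P=np.asarray(P,float)/1000
    return P@np.array([[c,-s,0],[s,c,0],[0,0,1]]).T+[p[0],p[1],0]
def go(p,target,tilt=0,flip=0,yaw=0):
    """tool delta: TCP to target (holder mm); tool y along holder +y; tilt deg about holder y (+: tool points to -x)"""
    from workcell import env
    s=env.get_state(); R=np.asarray(s['ee_rot'])
    Rh=Ro.from_euler('z',p[2]).as_matrix()@Ro.from_euler('z',yaw,degrees=True).as_matrix()@Ro.from_euler('y',tilt,degrees=True).as_matrix()@np.array([[-1,0,0],[0,1,0],[0,0,-1.]])
    if flip: Rh=Rh@np.diag([-1,-1,1])
    d=R.T@(H(p,[target])[0]-s['eef_pos'])*1000
    return d.round(1), Ro.from_matrix(R.T@Rh).as_rotvec().round(4)
E
python3 - <<'E'
from h import *
from workcell import vision
ct=vision.read_camera('top'); cs=vision.read_camera('side')
T=[(307,238,-60,37,12),(709,241,210,37,12),(305,348,-60,-37,12),(711,350,210,-37,12),(671,257,180,22,36),(672,327,180,-22,36),(458,228,40,31,88),(391,228,0,31,88),(391,327,0,-31,88),(458,328,40,-31,88)]
S=[(361,103,180,-22,36),(385,103,210,-37,12),(303,100,180,22,36)]
T=np.array(T,float);S=np.array(S,float)
ut=(T[:,:2]+.5)/3.8-.5+[160,130]; us=(S[:,:2]+.5)/3.5-.5+[190,160]
f=lambda p:np.r_[(proj(H(p,T[:,2:]),ct)-ut).ravel(),(proj(H(p,S[:,2:]),cs)-us).ravel()]
r=least_squares(f,[.5,0,-np.pi/2],loss='soft_l1'); print(r.x,f(r.x).reshape(-1,2).round(1))
p=r.x; json.dump(list(p),open('p.json','w'))
print(H(p,[[0,0,0],[20,0,62],[96,0,60],[176,44,72]]))
for tl in (0,): print(go(p,[70,0,230]),go(p,[70,0,230],0,1))
E
```

```text
[ 0.5495  0.0579 -1.5611] [[-0.1 -1.4]
 [ 0.5 -0.4]
 [-0.2 -1.1]
 [-0.2  0. ]
 [ 0.2  0.1]
 [-0.2 -0.5]
 [-0.1  0.8]
 [ 0.4  0.5]
 [-0.1  1. ]
 [-0.5  1. ]
 [-0.2  0.2]
 [-0.5 -0.5]
 [ 0.4 -0.6]]
[[ 0.5495  0.0579  0.    ]
 [ 0.5496  0.0379  0.062 ]
 [ 0.5504 -0.0381  0.06  ]
 [ 0.5952 -0.1177  0.072 ]]
(array([ 498.1, -391.3,   -3.3]), array([ 0.0001,  0.    , -1.1638])) (array([ 498.1, -391.3,   -3.3]), array([ 0.    , -0.0001,  1.9778]))
```

```bash
R='{"translation":[498,-391,-3],"rotation":[0,0,-1.164],"hand":0}'; python3 -m pendant '[{"translation":[498,-391,-3],"rotation":[0,0,-1.164],"hand":0},{"translation":[498,-391,-3],"rotation":[0,0,-1.164],"hand":0},{"translation":[498,-391,-3],"rotation":[0,0,-1.164],"hand":0},{"translation":[498,-391,-3],"rotation":[0,0,-1.164],"hand":0},{"translation":[498,-391,-3],"rotation":[0,0,-1.164],"hand":0},{"translation":[498,-391,-3],"rotation":[0,0,-1.164],"hand":0},{"translation":[498,-391,-3],"rotation":[0,0,-1.164],"hand":0},{"translation":[498,-391,-3],"rotation":[0,0,-1.164],"hand":0},{"translation":[498,-391,-3],"rotation":[0,0,-1.164],"hand":0},{"translation":[498,-391,-3],"rotation":[0,0,-1.164],"hand":0},{"translation":[498,-391,-3],"rotation":[0,0,-1.164],"hand":0},{"translation":[498,-391,-3],"rotation":[0,0,-1.164],"hand":0}]'
python3 -c "
from h import *
p=json.load(open('p.json'));print(go(p,[70,0,230]))"
```

```text
t: 1.9
eef_pos: [0.4883, -0.1283, 0.2295]
ee_rot: [[-0.01, 1.0, 0.001], [1.0, 0.01, -0.0], [-0.0, 0.001, -1.0]]
ft_force: [1.1, -1.0, 0.5]
grip_width: 0.0919
(array([115.6,  63. ,  -0.5]), array([0.0007, 0.0004, 0.    ]))
```

```bash
python3 -m pendant '[{"translation":[115.6,63,0],"rotation":[0,0,0],"hand":0},{"translation":[115.6,63,0],"rotation":[0,0,0],"hand":0},{"translation":[115.6,63,0],"rotation":[0,0,0],"hand":0},{"translation":[115.6,63,0],"rotation":[0,0,0],"hand":0},{"translation":[115.6,63,0],"rotation":[0,0,0],"hand":0}]'
python3 - <<'E'
from h import *
from workcell import vision,env
p=json.load(open('p.json'));print(go(p,[70,0,230]))
s=env.get_state(); c=vision.read_camera('wrist'); print(c['K'],c['mount'],s['joint_positions'])
im=c['color']; cv2.imwrite('pics/w1.png',im)
json.dump({'K':np.asarray(c['K']).tolist(),'mount':np.asarray(c['mount']).tolist(),'ee_rot':np.asarray(s['ee_rot']).tolist(),'eef_pos':np.asarray(s['eef_pos']).tolist()},open('w1.json','w'))
b=cv2.resize(im,(784,588),interpolation=cv2.INTER_CUBIC)
P=[(210,37,12),(210,-37,12),(180,22,36),(180,-22,36),(40,31,88),(0,31,88),(0,-31,88),(40,-31,88),(102,15,60),(102,-15,60),(-60,37,12),(-60,-37,12),(176,44,72),(123,44,48)]
for u in projw(H(p,P),c,s):
    q=(u+.5)*1.4-.5; cv2.circle(b,(int(q[0]),int(q[1])),2,(255,0,255),-1); print(q)
cv2.imwrite('pics/w1a.png',b)
E
```

```text
t: 2.32
eef_pos: [0.5505, -0.0096, 0.2291]
ee_rot: [[-0.016, 1.0, 0.001], [1.0, 0.016, 0.002], [0.002, 0.001, -1.0]]
ft_force: [-0.6, -0.9, 0.9]
grip_width: 0.0915
(array([-2.5, -0.4, -0.9]), array([ 0.0007, -0.0019,  0.0063]))
[[325.1923   0.     283.0978]
 [  0.     325.1923 208.0262]
 [  0.       0.       1.    ]] [[ 0.0003  0.9637  0.2669  0.0737]
 [ 1.     -0.0004  0.0002  0.0008]
 [ 0.0003  0.2669 -0.9637 -0.1576]
 [ 0.      0.      0.      1.    ]] [ 0.2761  0.3565 -0.4704  1.7235  0.1761  1.1029 -0.2325]
[433.425 407.09 ]
[354.9047 406.5909]
[419.5922 391.103 ]
[368.7982 390.7796]
[441.5185 239.0865]
[442.8064 178.9315]
[347.7656 178.3529]
[348.3058 238.5094]
[414.3806 314.4968]
[374.7176 314.2467]
[441.5827 104.9053]
[350.3851 104.3494]
[449.4471 407.5029]
[449.535  334.8479]
```

View pics/w1a.png

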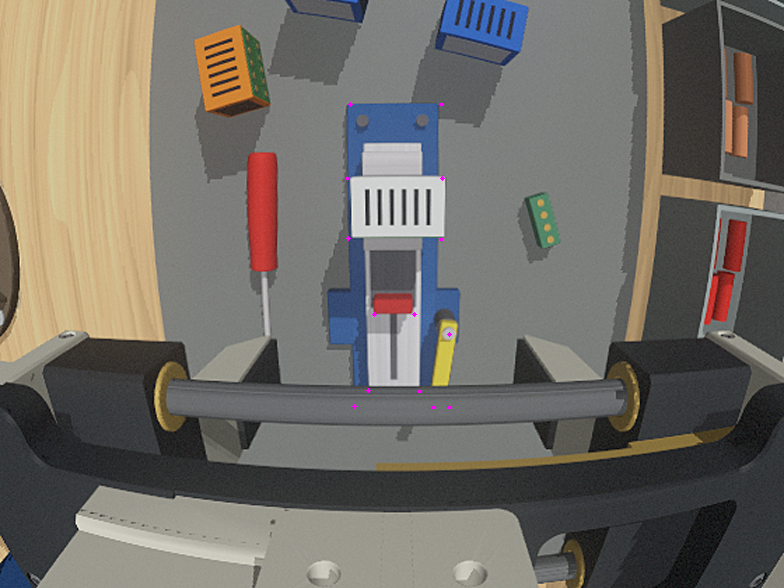

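Predictions fit within about 2–3 px. Visible are the module (348–444, 178–238), the tab (373–414, 293–313) and the pivot (449,334). I'll zoom in to refine.

```bash
python3 - <<'E'
import cv2, numpy as np
im=cv2.imread('pics/w1.png')
a=cv2.resize(im[60:180,240:340],None,fx=4,fy=4,interpolation=cv2.INTER_CUBIC);b=cv2.resize(im[165:285,240:340],None,fx=4,fy=4,interpolation=cv2.INTER_CUBIC)
c=np.hstack([a,b])
for k in range(0,480,40): cv2.line(c,(0,k),(8,k),(0,255,255),1)
for k in range(0,800,40): cv2.line(c,(k,0),(k,8),(0,255,255),1)
cv2.imwrite('pics/w1z.png',c)
E
```

```text
(no output)
```

View pics/w1z.png

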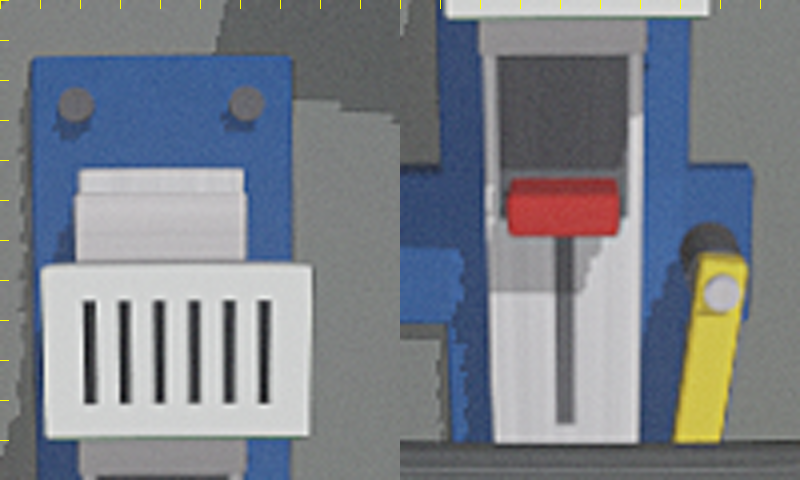

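```bash
cat > fit.py <<'E'
from h import *
from workcell import vision
w=json.load(open('w1.json'));ct=vision.read_camera('top'); cs=vision.read_camera('side')
ct={k:np.asarray(ct[k]) for k in('K','position','attitude')};cs={k:np.asarray(cs[k]) for k in('K','position','attitude')}
T=np.array([(307,238,-60,37,12),(709,241,210,37,12),(305,348,-60,-37,12),(711,350,210,-37,12),(671,257,180,22,36),(672,327,180,-22,36)],float)
S=np.array([(361,103,180,-22,36),(385,103,210,-37,12),(303,100,180,22,36)],float)
W=np.array([(33,58,-60,-37,12),(291,57,-60,37,12),(75,193,-18,-22,52),(247,193,-18,22,52),(80,170,-25,-22,36),(243,170,-25,22,36),(721,293-0,123,44,49)],float)
J=np.array([(478,52,54,-22,52),(646,52,54,22,52),(508,193,90,-15,60),(620,193,90,15,60),(508,235,102,-15,60),(618,235,102,15,60)],float)
M=np.array([(42,265,-20,-31,26),(312,265,-20,31,26),(46,436,20,-31,26),(311,437,20,31,26)],float)
MT=np.array([(458,228,20,31,26),(391,228,-20,31,26),(391,327,-20,-31,26),(458,328,20,-31,26)],float)
def wp(a):
    r=a[:,0]>=400
    return np.c_[240+(a[:,0]-400*r+.5)/4-.5, np.where(r,165,60)+(a[:,1]+.5)/4-.5]
tp=lambda a:(a[:,:2]+.5)/3.8-.5+[160,130]; sp=lambda a:(a[:,:2]+.5)/3.5-.5+[190,160]
def f(q,full=0):
    p=q[:3]; jw,mx,my,myaw=q[3:7]; b=q[7:]   # b: wrist camera shift (3)+tilt(3); top shift(2); side shift(2)
    ww=dict(w); m=np.array(w['mount']); m[:3,3]+=b[:3]/1000; m[:3,:3]=m[:3,:3]@Ro.from_rotvec(b[3:6]/100).as_matrix(); ww['mount']=m
    c2=dict(ct); c2['position']=ct['position']+np.r_[b[6:8],0]/1000
    c3=dict(cs); c3['position']=cs['position']+np.r_[b[8:10],0]/1000
    mod=lambda a:H(p,(Ro.from_euler('z',myaw).apply(a[:,2:])+[mx,my,62]))
    g=[proj(H(p,T[:,2:]),c2)-tp(T),proj(H(p,S[:,2:]),c3)-sp(S),projw(H(p,W[:,2:]),ww,w)-wp(W),projw(H(p,J[:,2:]+[jw,0,0]),ww,w)-wp(J),projw(mod(M),ww,w)-wp(M),proj(mod(MT),c2)-tp(MT)]
    if full: return g
    wt=[1,1,2.5,2.5,2.5,1]
    return np.r_[np.concatenate([(x*k).ravel() for x,k in zip(g,wt)]), b/np.array([2,2,2,.5,.5,.5,2,2,2,2])]
r=least_squares(f,np.r_[json.load(open('p.json')),0,20,0,0,np.zeros(10)],loss='soft_l1')
print(r.x); [print(x.round(1).tolist()) for x in f(r.x,1)]
json.dump(list(r.x[:3]),open('p2.json','w'))
E
python3 fit.py
```

```text
[ 0.547   0.0588 -1.5512  0.6915 19.8496  4.0343 -0.0012 -0.7146 -0.0069
 -1.5305  0.1298  0.0044  0.0347  0.005   0.9548 -0.008  -0.1872]
[[-0.3, -0.2], [0.4, -0.3], [-0.1, 0.1], [-0.0, 0.2], [0.1, 0.4], [-0.1, -0.3]]
[[-0.0, 0.4], [-0.5, -0.3], [0.5, -0.2]]
[[-0.2, -0.1], [0.2, -0.2], [-0.0, 0.3], [0.1, 0.1], [-0.2, 0.2], [0.3, -0.0], [0.0, -0.3]]
[[0.1, 0.1], [0.0, -0.1], [-0.6, -0.1], [-0.0, -0.2], [-0.4, 0.2], [0.4, 0.1]]
[[0.1, 0.1], [0.2, -0.0], [-0.2, 0.1], [-0.1, -0.2]]
[[-0.2, -0.1], [0.2, -0.2], [0.0, 0.3], [-0.4, 0.1]]
```

```bash
sed -i "s/p.json/p2.json/" /dev/null; python3 -c "
from h import *
p=json.load(open('p2.json'));print(go(p,[96.7,0,50]))"
```

```text
(array([-22.6,  -0.2, 178.9]), array([-0.0007,  0.0009, -0.0109]))sed: couldn't edit /dev/null: not a regular file
```

```bash
python3 -m pendant '[{"translation":[-22.6,0,80],"rotation":[0,0,-0.011],"hand":0.2},{"translation":[-22.6,0,120],"rotation":[0,0,-0.011],"hand":0.4},{"translation":[-22.6,0,150],"rotation":[0,0,-0.011],"hand":0.4},{"translation":[-22.6,0,170],"rotation":[0,0,-0.011],"hand":0.4},{"translation":[-22.6,0,178.5],"rotation":[0,0,-0.011],"hand":0.4},{"translation":[-22.6,0,178.5],"rotation":[0,0,-0.011],"hand":0.4},{"translation":[-22.6,0,178.5],"rotation":[0,0,-0.011],"hand":0.4},{"translation":[-22.6,0,178.5],"rotation":[0,0,-0.011],"hand":0.4}]' 25
python3 -c "
from h import *
p=json.load(open('p2.json'));print(go(p,[96.7,0,50]))"
```

```text
t: 3.13
eef_pos: [0.5507, -0.0372, 0.0522]
ee_rot: [[-0.02, 1.0, 0.002], [1.0, 0.02, -0.0], [-0.0, 0.002, -1.0]]
ft_force: [0.2, -1.1, 1.3]
grip_width: 0.0552
(array([-0.7, -1.8,  2.2]), array([ 0.0023,  0.0004, -0.    ]))
```

```bash
python3 -m pendant '[{"translation":[0,0,0],"rotation":[0,0,0],"hand":1},{"translation":[0,0,0],"rotation":[0,0,0],"hand":1},{"translation":[0,0,0],"rotation":[0,0,0],"hand":1},{"translation":[0,0,0],"rotation":[0,0,0],"hand":1},{"translation":[0,0,0],"rotation":[0,0,0],"hand":1},{"translation":[0,0,0],"rotation":[0,0,0],"hand":1}]' 25
python3 -c "
from h import *
p=json.load(open('p2.json'));print(go(p,[96.7,0,50]))"
```

```text
t: 3.63
eef_pos: [0.5483, -0.0365, 0.051]
ee_rot: [[-0.021, 1.0, -0.002], [1.0, 0.021, -0.001], [-0.001, -0.002, -1.0]]
ft_force: [-5.8, -0.1, 8.3]
grip_width: 0.0298
(array([-1.5,  0.5,  1. ]), array([-0.0023,  0.0007,  0.0014]))
```

```bash
python3 -m pendant '[{"translation":[-4,0,0],"rotation":[0,0,0],"hand":1},{"translation":[-8,0,0],"rotation":[0,0,0],"hand":1},{"translation":[-12,0,0],"rotation":[0,0,0],"hand":1},{"translation":[-16,0,0],"rotation":[0,0,0],"hand":1},{"translation":[-20,0,0],"rotation":[0,0,0],"hand":1},{"translation":[-24,0,0],"rotation":[0,0,0],"hand":1},{"translation":[-24,0,0],"rotation":[0,0,0],"hand":1},{"translation":[-24,0,0],"rotation":[0,0,0],"hand":1}]'
python3 -c "
from h import *
p=json.load(open('p2.json'));print(go(p,[120,0,50]))"
```

```text
t: 4.3
eef_pos: [0.5488, -0.0606, 0.051]
ee_rot: [[-0.021, 1.0, -0.002], [1.0, 0.021, -0.001], [-0.001, -0.002, -1.0]]
ft_force: [-6.2, -0.7, 8.3]
grip_width: 0.0294
(array([-0.7,  0.5,  1. ]), array([-0.0023,  0.0006,  0.0011]))
```

```bash
python3 -m pendant '[{"translation":[0,0,0],"rotation":[0,0,0],"hand":0.6},{"translation":[0,0,0],"rotation":[0,0,0],"hand":0.6},{"translation":[0,0,0],"rotation":[0,0,0],"hand":0.6},{"translation":[0,0,-20],"rotation":[0,0,0],"hand":0.6},{"translation":[0,0,-60],"rotation":[0,0,0],"hand":0},{"translation":[0,0,-100],"rotation":[0,0,0],"hand":0},{"translation":[0,0,-125],"rotation":[0,0,0],"hand":0},{"translation":[0,0,-125],"rotation":[0,0,0],"hand":0}]'
python3 -c "
from h import *
p=json.load(open('p2.json'));print(go(p,[40,4,160],45));print(go(p,[40,4,160],-45))
from workcell import env;print(env.get_state()['joint_positions'])"
```

```text
t: 4.97
eef_pos: [0.5537, -0.0599, 0.1814]
ee_rot: [[-0.021, 1.0, 0.009], [1.0, 0.021, -0.001], [-0.001, 0.009, -1.0]]
ft_force: [0.4, 0.4, 0.2]
grip_width: 0.059
(array([78.8, -0.4, 21.4]), array([0.0083, 0.7861, 0.0051]))
(array([78.8, -0.4, 21.4]), array([ 0.0095, -0.7847, -0.0023]))
[ 0.3515  0.4063 -0.4578  1.7791  0.2112  0.995  -0.167 ]
```

```bash
python3 -m pendant '[{"translation":[79,0,21],"rotation":[0.008,0.786,0.005],"hand":0},{"translation":[79,0,21],"rotation":[0.008,0.786,0.005],"hand":0},{"translation":[79,0,21],"rotation":[0.008,0.786,0.005],"hand":0},{"translation":[79,0,21],"rotation":[0.008,0.786,0.005],"hand":0},{"translation":[79,0,21],"rotation":[0.008,0.786,0.005],"hand":0},{"translation":[79,0,21],"rotation":[0.008,0.786,0.005],"hand":0},{"translation":[79,0,21],"rotation":[0.008,0.786,0.005],"hand":0},{"translation":[79,0,21],"rotation":[0.008,0.786,0.005],"hand":0},{"translation":[79,0,21],"rotation":[0.008,0.786,0.005],"hand":0}]'
python3 -c "
from h import *
p=json.load(open('p2.json'));print(go(p,[40,4,160],45));print(go(p,[6.4,4,48.6],45))
from workcell import env;print(env.get_state()['joint_positions'])"
```

```text
t: 5.72
eef_pos: [0.5484, 0.0193, 0.1544]
ee_rot: [[-0.007, 1.0, -0.021], [0.708, 0.02, 0.706], [0.707, -0.01, -0.708]]
ft_force: [0.8, 0.6, 0.1]
grip_width: 0.0921
(array([ 3.6,  3.4, -4.3]), array([-0.0073,  0.0008, -0.0069]))
(array([-51.3,   4.5,  98.2]), array([-0.0073,  0.0008, -0.0069]))
[ 0.8225  0.7361 -0.7651  1.7522 -0.3367  1.0084  0.3857]
```

```bash
python3 -m pendant '[{"translation":[-20,4.5,30],"rotation":[-0.007,0,-0.007],"hand":0},{"translation":[-36,4.5,60],"rotation":[-0.007,0,-0.007],"hand":0},{"translation":[-47,4.5,88],"rotation":[-0.007,0,-0.007],"hand":0},{"translation":[-51,4.5,98],"rotation":[-0.007,0,-0.007],"hand":0},{"translation":[-51,4.5,98],"rotation":[-0.007,0,-0.007],"hand":0},{"translation":[-51,4.5,98],"rotation":[-0.007,0,-0.007],"hand":0},{"translation":[-51,4.5,98],"rotation":[-0.007,0,-0.007],"hand":0}]'
python3 -c "
from h import *
p=json.load(open('p2.json'));print(go(p,[6.4,4,48.6],45))
from workcell import vision
c=vision.read_camera('side');cv2.imwrite('pics/s2.png',cv2.resize(c['color'][100:320,180:400],None,fx=2.7,fy=2.7,interpolation=cv2.INTER_CUBIC))"
```

```text
t: 6.3
eef_pos: [0.5527, 0.0522, 0.0512]
ee_rot: [[-0.017, 1.0, -0.012], [0.708, 0.02, 0.706], [0.706, 0.004, -0.708]]
ft_force: [0.2, -0.6, -0.5]
grip_width: 0.0916
(array([-1.6, -1.6,  2.1]), array([0.0022, 0.0011, 0.0032]))
```

View pics/s2.png

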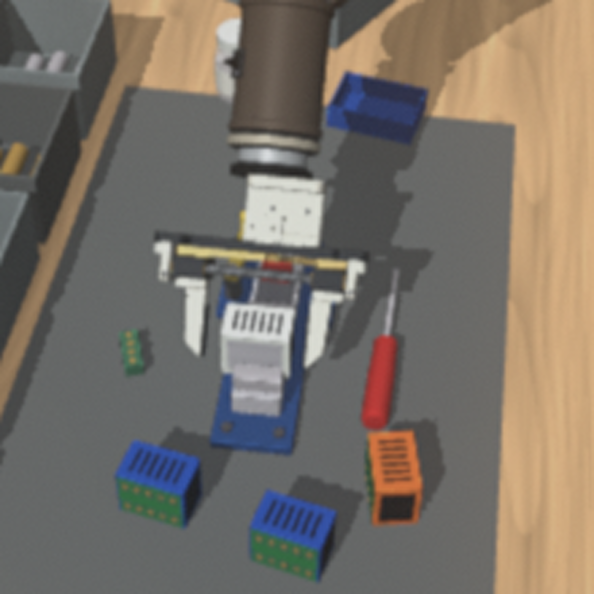

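Side view: the tilted gripper straddles the module (fingers at about (195,320) and (318,330)). Everything is clear, so I close.

```bash
python3 -m pendant '[{"translation":[-1.5,-1,2],"rotation":[0,0,0],"hand":0.5},{"translation":[-1.5,-1,2],"rotation":[0,0,0],"hand":0.5},{"translation":[-1.5,-1,2],"rotation":[0,0,0],"hand":0.5},{"translation":[-1.5,-1,2],"rotation":[0,0,0],"hand":0.5},{"translation":[-1.5,-1,2],"rotation":[0,0,0],"hand":0.5},{"translation":[-1.5,-1,2],"rotation":[0,0,0],"hand":0.5}]' 30
python3 -c "
from h import *
from workcell import env,vision
p=json.load(open('p2.json'))
for i in range(4): print(go(p,[6.4,4,48.6],45), env.get_state()['ft_force'],env.get_state()['grip_width']); vision.read_camera('top')"
```

```text
t: 6.85
eef_pos: [0.5505, 0.0521, 0.0468]
ee_rot: [[-0.014, 1.0, -0.013], [0.707, 0.019, 0.707], [0.708, 0.001, -0.707]]
ft_force: [-1.4, -1.3, 2.5]
grip_width: 0.0619
(array([ 1.5,  0.6, -1. ]), array([ 0.001 , -0.0006,  0.0003])) [-1.3869 -1.3142  2.5217] 0.06189191992247249
(array([ 1.5,  0.6, -1. ]), array([ 0.001 , -0.0006,  0.0003])) [-0.5627 -2.2073  2.6355] 0.061849195848759406
(array([ 1.5,  0.6, -1. ]), array([ 0.001 , -0.0006,  0.0003])) [-0.6885 -2.2085  2.2123] 0.06154748940871049
(array([ 1.4,  0.6, -1.1]), array([ 0.0009, -0.0006,  0.0003])) [-0.8932 -2.8122  2.983 ] 0.06167081633968246
```

```bash
python3 -m pendant '[{"translation":[15,0,-15],"rotation":[0,0,0],"hand":0.5},{"translation":[35,0,-35],"rotation":[0,0,0],"hand":0.5},{"translation":[50,0,-50],"rotation":[0,0,0],"hand":0.5},{"translation":[49,-1,-52],"rotation":[0,-0.12,0],"hand":0.5},{"translation":[47,-1,-54],"rotation":[0,-0.24,0],"hand":0.5},{"translation":[45,-1,-56],"rotation":[0,-0.36,0],"hand":0.5},{"translation":[43,-2,-58],"rotation":[0,-0.48,0],"hand":0.5},{"translation":[41,-2,-60],"rotation":[0,-0.6,0],"hand":0.5},{"translation":[39,-2,-62],"rotation":[0,-0.72,0],"hand":0.5},{"translation":[37,-2,-64],"rotation":[0,-0.84,0],"hand":0.5},{"translation":[35,-3,-66],"rotation":[0,-0.96,0],"hand":0.5},{"translation":[33,-3,-68],"rotation":[0,-1.08,0],"hand":0.5}]' 30
python3 -c "
from h import *
p=json.load(open('p2.json'));print(go(p,[43.2,-0.6,117],-45))
from workcell import env;print(env.get_state()['joint_positions'])"
```

```text
t: 8.05
eef_pos: [0.5485, 0.028, 0.1194]
ee_rot: [[-0.018, 1.0, 0.01], [0.955, 0.02, -0.295], [-0.295, 0.005, -0.955]]
ft_force: [-0.3, 0.1, -4.0]
grip_width: 0.0624
(array([-11.2,  -1.5,   6. ]), array([ 0.0044, -0.486 , -0.0019]))
[-0.1864  0.4793 -0.2133  1.8568  0.4637  0.9741 -0.656 ]
```

```bash
python3 -m pendant '[{"translation":[-3,-1,1],"rotation":[0.001,-0.12,0],"hand":0.5},{"translation":[-6,-1,3],"rotation":[0.002,-0.24,0],"hand":0.5},{"translation":[-9,-1.5,4],"rotation":[0.004,-0.36,0],"hand":0.5},{"translation":[-11,-1.5,6],"rotation":[0.004,-0.486,-0.002],"hand":0.5},{"translation":[-11,-1.5,6],"rotation":[0.004,-0.486,-0.002],"hand":0.5},{"translation":[-11,-1.5,6],"rotation":[0.004,-0.486,-0.002],"hand":0.5}]' 30
python3 - <<'E'
from h import *
from workcell import env,vision
p=json.load(open('p2.json'));print(go(p,[43.2,-0.6,117],-45));print(go(p,[43.2,-0.6,43.5],-45))
print(env.get_state()['joint_positions'])
a=vision.read_camera('side')['color'][60:280,180:400]; b=vision.read_camera('wrist')['color']
cv2.imwrite('pics/s3.png',np.hstack([cv2.resize(a,(360,360),interpolation=cv2.INTER_CUBIC),cv2.resize(b[:, :],(440,330))[0:330] if 0 else cv2.copyMakeBorder(cv2.resize(b,(440,330)),0,30,0,0,0)]))
E
```

```text
t: 8.55
eef_pos: [0.5458, 0.0173, 0.1135]
ee_rot: [[-0.022, 1.0, 0.011], [0.712, 0.023, -0.702], [-0.702, -0.008, -0.712]]
ft_force: [-0.3, -0.1, -1.1]
grip_width: 0.0621
(array([-3.7,  1.4, -1.2]), array([-0.003 , -0.0076,  0.0078]))
(array([47.9,  2. , 51.1]), array([-0.003 , -0.0076,  0.0078]))
[-0.5083  0.6606 -0.0762  1.8102  0.7226  1.2603 -0.994 ]
```

View pics/s3.png

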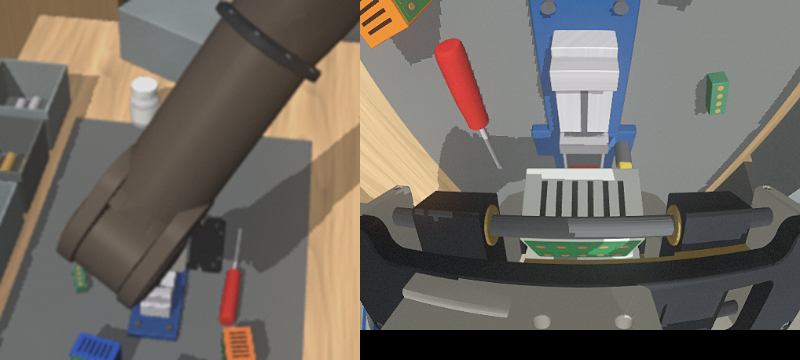

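Wrist view: the module is held with green terminals up and vents facing the fixed jaw. The jaws are open below it. I'll lower it to just above the bed.

```bash
python3 -m pendant '[{"translation":[5,2,8],"rotation":[-0.003,-0.0076,0.008],"hand":0.5},{"translation":[15,2,18],"rotation":[-0.003,-0.0076,0.008],"hand":0.5},{"translation":[25,2,28],"rotation":[-0.003,-0.0076,0.008],"hand":0.5},{"translation":[33,2,36],"rotation":[-0.003,-0.0076,0.008],"hand":0.5},{"translation":[40,2,43],"rotation":[-0.003,-0.0076,0.008],"hand":0.5},{"translation":[44,2,47],"rotation":[-0.003,-0.0076,0.008],"hand":0.5},{"translation":[45.5,2,49],"rotation":[-0.003,-0.0076,0.008],"hand":0.5},{"translation":[45.5,2,49],"rotation":[-0.003,-0.0076,0.008],"hand":0.5},{"translation":[45.5,2,49],"rotation":[-0.003,-0.0076,0.008],"hand":0.5}]' 30
python3 - <<'E'
from h import *
from workcell import env,vision
p=json.load(open('p2.json'));print(go(p,[43.2,-0.6,43.5],-45))
vision.read_camera('side');s=env.get_state();print(go(p,[43.2,-0.6,43.5],-45),s['ft_force'])
c=vision.read_camera('wrist');b=c['color'][:300,:]
# overlay of the expected module for TCP pose
R=np.asarray(s['ee_rot']);pt=lambda v:R@v/1000+s['eef_pos']
c0=np.array([1.5,.6,-20]);Q=Ro.from_euler('y',-45,degrees=True).as_matrix() 
E=np.array([[-.7071,0,-.7071],[0,1,0],[.7071,0,-.7071]]) # holder vec -> tool comps rows: tool x,y,z
V=[c0+E@np.array(v) for v in[(-26,-31,20),(-26,31,20),(26,-31,20),(26,31,20),(-26,-31,-20),(-26,31,-20)]]
b=cv2.resize(c['color'],(784,588),interpolation=cv2.INTER_CUBIC)
for u in projw([pt(v) for v in V],c,s): q=(u+.5)*1.4-.5;cv2.circle(b,(int(q[0]),int(q[1])),2,(255,0,255),-1)
for u in projw(H(p,[(0,-22,52),(0,22,52),(-18,-22,52),(-18,22,52),(63,22,52),(63,-22,52)]),c,s): q=(u+.5)*1.4-.5;cv2.circle(b,(int(q[0]),int(q[1])),2,(0,255,255),-1)
cv2.imwrite('pics/w4.png',b)
E
```

```text
t: 9.4
eef_pos: [0.5485, 0.0132, 0.0488]
ee_rot: [[-0.008, 1.0, 0.014], [0.705, 0.016, -0.709], [-0.709, 0.004, -0.705]]
ft_force: [-0.1, 0.0, -0.9]
grip_width: 0.0622
(array([ 5.5, -1.2,  2.1]), array([ 0.0002,  0.0024, -0.0058]))
(array([ 5.7, -1.4,  2.2]), array([ 0.0005,  0.0022, -0.0062])) [ 0.8712 -0.5713 -0.9384]
```

View pics/w4.png

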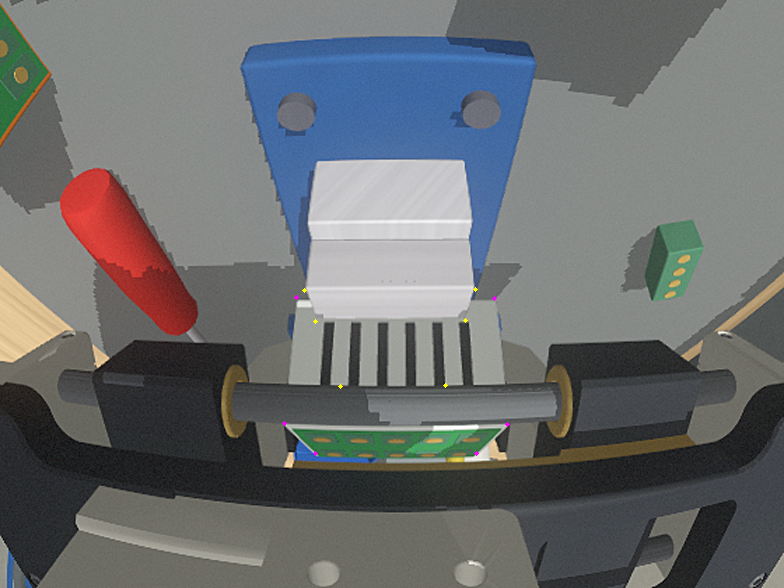

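Overlay agrees with the image. The green face (287–507, 424) is up, the module sits between the jaws, and it is about 1.5–2 mm off in y. I'll correct that and lower to contact.

```bash
python3 -m pendant '[{"translation":[2,-1.7,0],"rotation":[0,0.002,-0.006],"hand":0.5},{"translation":[4,-1.7,1],"rotation":[0,0.002,-0.006],"hand":0.5},{"translation":[5,-1.7,2],"rotation":[0,0.002,-0.006],"hand":0.5},{"translation":[5.6,-1.7,2.1],"rotation":[0,0.002,-0.006],"hand":0.5},{"translation":[5.6,-1.7,2.1],"rotation":[0,0.002,-0.006],"hand":0.5},{"translation":[5.6,-1.7,2.1],"rotation":[0,0.002,-0.006],"hand":0.5}]' 30
python3 - <<'E'
from h import *
from workcell import env,vision
p=json.load(open('p2.json'));print(go(p,[43.2,-0.6,43],-45))
vision.read_camera('side');s=env.get_state();print(go(p,[43.2,-0.6,43],-45),s['ft_force'],s['wrist_torque'])
E
```

```text
t: 10.0
eef_pos: [0.5467, 0.0155, 0.0433]
ee_rot: [[-0.014, 1.0, 0.014], [0.707, 0.02, -0.707], [-0.707, -0.0, -0.707]]
ft_force: [0.1, -0.0, -2.5]
grip_width: 0.0619
(array([0.2, 0.6, 0.2]), array([0.    , 0.0003, 0.0002]))
(array([0.2, 0.5, 0.2]), array([0.0001, 0.0003, 0.0002])) [ 0.1929  0.0201 -1.6058] [ 1.1365 -0.0734 -0.0121]
```

```bash
python3 -m pendant '[{"translation":[0.4,0,0.4],"rotation":[0,0,0],"hand":0.5},{"translation":[0.7,0,0.7],"rotation":[0,0,0],"hand":0.5},{"translation":[0.7,0,0.7],"rotation":[0,0,0],"hand":0.5},{"translation":[0.7,0,0.7],"rotation":[0,0,0],"hand":0.5}]' 30
```

```text
t: 10.38
eef_pos: [0.5467, 0.0155, 0.0423]
ee_rot: [[-0.014, 1.0, 0.014], [0.707, 0.02, -0.707], [-0.707, -0.0, -0.707]]
ft_force: [-0.7, -0.3, -2.5]
grip_width: 0.062
```

```bash
python3 -m pendant '[{"translation":[0.4,0,0.4],"rotation":[0,0,0],"hand":0.5},{"translation":[0.7,0,0.7],"rotation":[0,0,0],"hand":0.5},{"translation":[0.7,0,0.7],"rotation":[0,0,0],"hand":0.5},{"translation":[0.7,0,0.7],"rotation":[0,0,0],"hand":0.5}]' 30
```

```text
t: 10.72
eef_pos: [0.5467, 0.0155, 0.0415]
ee_rot: [[-0.014, 1.0, 0.014], [0.707, 0.02, -0.707], [-0.707, 0.0, -0.707]]
ft_force: [1.0, 0.3, -0.1]
grip_width: 0.0621
```

```bash
python3 -m pendant '[{"translation":[0.4,0,0.4],"rotation":[0,0,0],"hand":0.5},{"translation":[0.7,0,0.7],"rotation":[0,0,0],"hand":0.5},{"translation":[0.7,0,0.7],"rotation":[0,0,0],"hand":0.5},{"translation":[0.7,0,0.7],"rotation":[0,0,0],"hand":0.5}]' 30
```

```text
t: 11.05
eef_pos: [0.5467, 0.0155, 0.0414]
ee_rot: [[-0.013, 1.0, 0.014], [0.706, 0.02, -0.708], [-0.708, 0.001, -0.706]]
ft_force: [-2.8, 3.2, 10.1]
grip_width: 0.0615
```

```bash
python3 -m pendant '[{"translation":[0,0,0],"rotation":[0,0,0],"hand":0.3},{"translation":[0,0,0],"rotation":[0,0,0],"hand":0.1},{"translation":[0,0,0],"rotation":[0,0,0],"hand":0},{"translation":[0,0,0],"rotation":[0,0,0],"hand":0},{"translation":[0,0,-15],"rotation":[0,0,0],"hand":0},{"translation":[0,0,-45],"rotation":[0,0,0],"hand":0},{"translation":[0,0,-85],"rotation":[0,0,0],"hand":0},{"translation":[0,0,-120],"rotation":[0,0,0],"hand":0},{"translation":[0,0,-140],"rotation":[0,0,0],"hand":0},{"translation":[0,0,-140],"rotation":[0,0,0],"hand":0}]' 30
python3 - <<'E'
from h import *
p=json.load(open('p2.json'));print(go(p,[80,0,200],0))
E
```

```text
t: 11.88
eef_pos: [0.5458, 0.1197, 0.1415]
ee_rot: [[-0.015, 1.0, 0.02], [0.711, 0.024, -0.703], [-0.703, 0.004, -0.711]]
ft_force: [-0.0, 1.1, -0.1]
grip_width: 0.0919
(array([-141.3,   -0.4,   57.5]), array([0.0053, 0.7802, 0.0028]))
```

```bash
python3 -m pendant '[{"translation":[-40,0,0],"rotation":[0,0.12,0],"hand":0},{"translation":[-70,0,15],"rotation":[0,0.24,0],"hand":0},{"translation":[-100,0,30],"rotation":[0,0.36,0],"hand":0},{"translation":[-120,0,45],"rotation":[0.002,0.48,0],"hand":0},{"translation":[-141,0,57],"rotation":[0.004,0.6,0],"hand":0.2},{"translation":[-141,0,57],"rotation":[0.005,0.72,0.003],"hand":0.4},{"translation":[-141,0,57],"rotation":[0.005,0.78,0.003],"hand":0.4},{"translation":[-141,0,57],"rotation":[0.005,0.78,0.003],"hand":0.4},{"translation":[-141,0,57],"rotation":[0.005,0.78,0.003],"hand":0.4}]' 30
python3 - <<'E'
from h import *
from workcell import env,vision
p=json.load(open('p2.json'));print(go(p,[80,0,200],0))
s=env.get_state(); c=vision.read_camera('wrist');b=c['color']
def crop(a):return cv2.resize(a,None,fx=3.4,fy=3.4,interpolation=cv2.INTER_CUBIC)
P=[(0,-31,76),(0,31,76),(52,-31,76),(52,31,76),(-18,22,52),(-18,-22,52),(113+.0,15,60),(113,-15,60),(125,15,60),(125,-15,60),(123,44,49)]
k=crop(b[110:286,180:400])
for u in projw(H(p,P),c,s): q=(u-[180,110]+.5)*3.4-.5;print(q);cv2.circle(k,(int(q[0]),int(q[1])),2,(255,0,255),-1)
cv2.imwrite('pics/w5.png',k)
json.dump({'K':np.asarray(c['K']).tolist(),'mount':np.asarray(c['mount']).tolist(),'ee_rot':np.asarray(s['ee_rot']).tolist(),'eef_pos':np.asarray(s['eef_pos']).tolist()},open('w5.json','w'))
E
```

```text
t: 12.63
eef_pos: [0.5468, -0.0274, 0.1979]
ee_rot: [[-0.011, 1.0, -0.005], [1.0, 0.011, -0.008], [-0.008, -0.005, -1.0]]
ft_force: [-0.2, 0.5, -0.4]
grip_width: 0.0629
(array([ 6.1,  1.9, -2.1]), array([-0.005 ,  0.0077, -0.0082]))
[231.8799 -15.0837]
[480.5026 -16.8719]
[236.2943 188.8442]
[479.1209 187.2375]
[437.4208 -79.1319]
[274.1304 -77.9317]
[412.2518 393.9433]
[305.9993 394.5855]
[411.851  433.6007]
[306.8888 434.2238]
[507.8477 412.855 ]
```

View pics/w5.png

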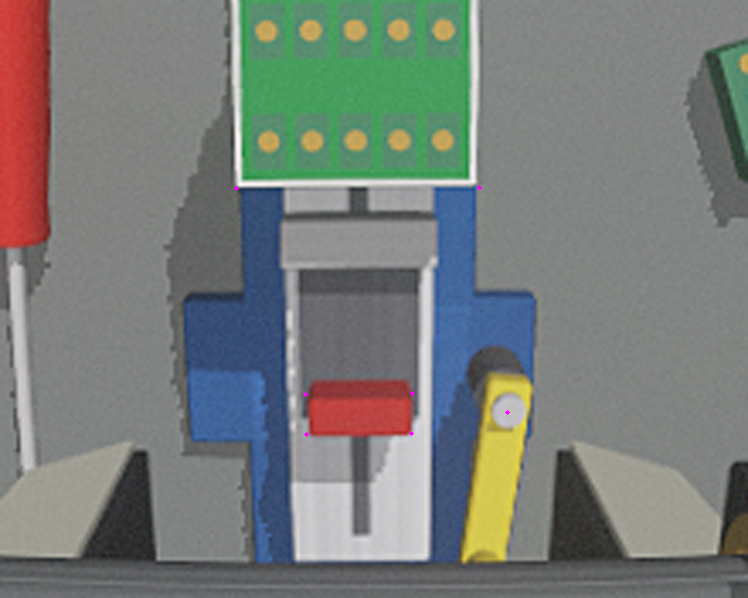

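View: green terminals up, module (237–476) square, its near edge (y 185) about 11 mm from the jaw plate, and the tab at (309–412, 393–434). Now I grip the tab and close the jaw.

```bash
python3 -m pendant '[{"translation":[-33,2,40],"rotation":[-0.004,0.004,-0.008],"hand":0.57},{"translation":[-33,2,75],"rotation":[-0.004,0.004,-0.008],"hand":0.57},{"translation":[-33,2,105],"rotation":[-0.004,0.004,-0.008],"hand":0.57},{"translation":[-33,2,125],"rotation":[-0.004,0.004,-0.008],"hand":0.57},{"translation":[-33,2,135],"rotation":[-0.004,0.004,-0.008],"hand":0.57},{"translation":[-33,2,135],"rotation":[-0.004,0.004,-0.008],"hand":0.57},{"translation":[-33,2,135],"rotation":[-0.004,0.004,-0.008],"hand":0.57}]' 25
python3 - <<'E'
from h import *
from workcell import vision
p=json.load(open('p2.json'));vision.read_camera('side');print(go(p,[119.2,0.6,50.5],0))
E
```

```text
t: 13.27
eef_pos: [0.5498, -0.0573, 0.064]
ee_rot: [[-0.026, 1.0, -0.0], [1.0, 0.026, -0.002], [-0.002, -0.0, -1.0]]
ft_force: [0.1, -0.5, 0.3]
grip_width: 0.0394
(array([-2.7, -0.7, 14.4]), array([0.0018, 0.0018, 0.0061]))
```

```bash
python3 -m pendant '[{"translation":[-2.7,-0.7,7],"rotation":[0,0,0.006],"hand":0.57},{"translation":[-2.7,-0.7,13],"rotation":[0,0,0.006],"hand":0.57},{"translation":[-2.7,-0.7,13.5],"rotation":[0,0,0.006],"hand":0.57},{"translation":[-2.7,-0.7,13.5],"rotation":[0,0,0.006],"hand":0.57},{"translation":[-2.7,-0.7,13.5],"rotation":[0,0,0.006],"hand":1},{"translation":[-2.7,-0.7,13.5],"rotation":[0,0,0.006],"hand":1},{"translation":[-2.7,-0.7,13.5],"rotation":[0,0,0.006],"hand":1},{"translation":[-2.7,-0.7,13.5],"rotation":[0,0,0.006],"hand":1}]' 25
python3 - <<'E'
from h import *
p=json.load(open('p2.json'));print(go(p,[119.2,0.6,50.5],0))
E
```

```text
t: 13.98
eef_pos: [0.5488, -0.062, 0.0506]
ee_rot: [[-0.017, 1.0, 0.001], [1.0, 0.017, -0.002], [-0.002, 0.0, -1.0]]
ft_force: [-1.7, 0.0, 3.9]
grip_width: 0.0297
(array([1.6, 1.1, 0.1]), array([ 0.0005,  0.0017, -0.0026]))
```

```bash
python3 -m pendant '[{"translation":[2,0,0],"rotation":[0,0,0],"hand":1},{"translation":[4,0,0],"rotation":[0,0,0],"hand":1},{"translation":[6,0,0],"rotation":[0,0,0],"hand":1},{"translation":[8,0,0],"rotation":[0,0,0],"hand":1},{"translation":[8.5,0,0],"rotation":[0,0,0],"hand":1},{"translation":[8.5,0,0],"rotation":[0,0,0],"hand":1}]'
```

```text
t: 14.48
eef_pos: [0.5487, -0.0533, 0.0506]
ee_rot: [[-0.017, 1.0, 0.0], [1.0, 0.017, -0.002], [-0.002, 0.0, -1.0]]
ft_force: [-2.6, -2.5, 5.3]
grip_width: 0.0296
```

```bash
python3 -m pendant '[{"translation":[0.5,0,0],"rotation":[0,0,0],"hand":1},{"translation":[1,0,0],"rotation":[0,0,0],"hand":1},{"translation":[1.5,0,0],"rotation":[0,0,0],"hand":1},{"translation":[1.5,0,0],"rotation":[0,0,0],"hand":1}]'
```

```text
t: 14.82
eef_pos: [0.5486, -0.0521, 0.0506]
ee_rot: [[-0.017, 1.0, 0.0], [1.0, 0.017, -0.002], [-0.002, 0.0, -1.0]]
ft_force: [-3.6, -2.8, 6.1]
grip_width: 0.0293
```

```bash
python3 -m pendant '[{"translation":[0.5,0,0],"rotation":[0,0,0],"hand":1},{"translation":[1,0,0],"rotation":[0,0,0],"hand":1},{"translation":[1,0,0],"rotation":[0,0,0],"hand":1}]'
```

```text
t: 15.07
eef_pos: [0.5486, -0.0511, 0.0506]
ee_rot: [[-0.017, 1.0, 0.0], [1.0, 0.017, -0.002], [-0.002, 0.0, -1.0]]
ft_force: [-3.0, -2.3, 5.7]
grip_width: 0.0296
```

```bash
python3 -m pendant '[{"translation":[0.4,0,0],"rotation":[0,0,0],"hand":1},{"translation":[0.8,0,0],"rotation":[0,0,0],"hand":1},{"translation":[0.8,0,0],"rotation":[0,0,0],"hand":1}]'
```

```text
t: 15.32
eef_pos: [0.5486, -0.0504, 0.0506]
ee_rot: [[-0.017, 1.0, 0.0], [1.0, 0.017, -0.002], [-0.002, 0.0, -1.0]]
ft_force: [-2.4, -2.4, 5.2]
grip_width: 0.0294
```

```bash
python3 -m pendant '[{"translation":[0.4,0,0],"rotation":[0,0,0],"hand":1},{"translation":[0.8,0,0],"rotation":[0,0,0],"hand":1},{"translation":[0.8,0,0],"rotation":[0,0,0],"hand":1}]'
```

```text
t: 15.57
eef_pos: [0.5486, -0.0495, 0.0506]
ee_rot: [[-0.017, 1.0, 0.0], [1.0, 0.017, -0.002], [-0.002, 0.0, -1.0]]
ft_force: [-2.8, -2.1, 5.5]
grip_width: 0.03
```

```bash
python3 -m pendant '[{"translation":[0.4,0,0],"rotation":[0,0,0],"hand":1},{"translation":[0.7,0,0],"rotation":[0,0,0],"hand":1},{"translation":[0.7,0,0],"rotation":[0,0,0],"hand":1}]'
```

```text
t: 15.82
eef_pos: [0.5486, -0.049, 0.0506]
ee_rot: [[-0.017, 1.0, 0.0], [1.0, 0.017, -0.002], [-0.002, 0.0, -1.0]]
ft_force: [-2.1, -4.0, 5.8]
grip_width: 0.0296
```

```bash
python3 -m pendant '[{"translation":[0.4,0,0],"rotation":[0,0,0],"hand":1},{"translation":[0.7,0,0],"rotation":[0,0,0],"hand":1},{"translation":[0.7,0,0],"rotation":[0,0,0],"hand":1}]'
```

```text
t: 16.07
eef_pos: [0.5486, -0.0486, 0.0506]
ee_rot: [[-0.017, 1.0, 0.0], [1.0, 0.017, -0.003], [-0.003, 0.0, -1.0]]
ft_force: [-3.7, -3.2, 5.8]
grip_width: 0.0295
```

```bash
python3 -m pendant '[{"translation":[0.3,0,0],"rotation":[0,0,0],"hand":1},{"translation":[0.5,0,0],"rotation":[0,0,0],"hand":1},{"translation":[0.5,0,0],"rotation":[0,0,0],"hand":1}]'
```

```text
t: 16.32
eef_pos: [0.5486, -0.0484, 0.0506]
ee_rot: [[-0.016, 1.0, 0.0], [1.0, 0.016, -0.003], [-0.003, 0.0, -1.0]]
ft_force: [-2.9, -4.9, 6.3]
grip_width: 0.0299
```

```bash
python3 -m pendant '[{"translation":[0.5,0,0],"rotation":[0,0,0],"hand":1},{"translation":[1,0,0],"rotation":[0,0,0],"hand":1},{"translation":[1,0,0],"rotation":[0,0,0],"hand":1}]'
```

```text
t: 16.57
eef_pos: [0.5486, -0.0483, 0.0506]
ee_rot: [[-0.016, 1.0, 0.0], [1.0, 0.016, -0.004], [-0.004, 0.0, -1.0]]
ft_force: [-1.5, -7.6, 5.2]
grip_width: 0.0295
```

```bash
python3 - <<'E'
from workcell import env,vision
import numpy as np
F=[]
for i in range(6): vision.read_camera('side'); s=env.get_state(); F.append(np.r_[s['ft_force'],np.array(s['eef_pos'])*1000])
print(np.mean(F,0).round(2))
E
```

```text
[ -2.16  -7.3    5.82 548.57 -48.34  50.61]
```

```bash
python3 -m pendant '[{"translation":[0.5,0,0],"rotation":[0,0,0],"hand":1},{"translation":[1,0,0],"rotation":[0,0,0],"hand":1},{"translation":[1.5,0,0],"rotation":[0,0,0],"hand":1},{"translation":[1.5,0,0],"rotation":[0,0,0],"hand":1}]'
```

```text
t: 17.2
eef_pos: [0.5485, -0.0483, 0.0506]
ee_rot: [[-0.015, 1.0, 0.0], [1.0, 0.015, -0.005], [-0.005, 0.0, -1.0]]
ft_force: [-2.0, -11.2, 4.8]
grip_width: 0.0298
```

```bash
python3 -m pendant '[{"translation":[0,0,0],"rotation":[0,0,0],"hand":0.6},{"translation":[0,0,0],"rotation":[0,0,0],"hand":0.6},{"translation":[0,0,0],"rotation":[0,0,0],"hand":0.6},{"translation":[0,0,-20],"rotation":[0,0,0],"hand":0.6},{"translation":[0,0,-60],"rotation":[0,0,0],"hand":0.6},{"translation":[0,0,-100],"rotation":[0,0,0],"hand":0.6},{"translation":[-10,0,-140],"rotation":[0,0,0],"hand":0.6},{"translation":[-15,0,-165],"rotation":[0,0,0],"hand":1},{"translation":[-15,0,-165],"rotation":[0,0,0],"hand":1},{"translation":[-15,0,-165],"rotation":[0,0,0],"hand":1}]'
python3 - <<'E'
from h import *
from workcell import env,vision
p=json.load(open('p2.json'));vision.read_camera('side')
s=env.get_state(); c=vision.read_camera('wrist');b=c['color']
P=[(0,-31,76),(0,31,76),(52,-31,76),(52,31,76),(-18,22,52),(-18,-22,52),(102,15,60),(102,-15,60),(114,15,60),(114,-15,60),(66,22,52),(66,-22,52),(123,44,49)]
k=cv2.resize(b[100:280,190:390],None,fx=3.3,fy=3.3,interpolation=cv2.INTER_CUBIC)
for u,x in zip(projw(H(p,P),c,s),P): q=(u-[190,100]+.5)*3.3-.5;print(x,q.round(1));cv2.circle(k,(int(q[0]),int(q[1])),1,(255,0,255),-1)
cv2.imwrite('pics/w6.png',k)
json.dump({'K':np.asarray(c['K']).tolist(),'mount':np.asarray(c['mount']).tolist(),'ee_rot':np.asarray(s['ee_rot']).tolist(),'eef_pos':np.asarray(s['eef_pos']).tolist()},open('w6.json','w'))
print(s['eef_pos'])
E
```

```text
t: 18.03
eef_pos: [0.5499, -0.0592, 0.217]
ee_rot: [[-0.017, 1.0, 0.004], [1.0, 0.017, -0.001], [-0.001, 0.004, -1.0]]
ft_force: [0.3, -0.7, -1.0]
grip_width: 0.0214
(0, -31, 76) [192.3 -89.5]
(0, 31, 76) [419.7 -89.9]
(52, -31, 76) [193.6  96.5]
(52, 31, 76) [419.   96.1]
(-18, 22, 52) [ 380.7 -137.7]
(-18, -22, 52) [ 231.3 -137.4]
(102, 15, 60) [357.2 263.1]
(102, -15, 60) [256.1 263.2]
(114, 15, 60) [356.9 302.5]
(114, -15, 60) [256.6 302.7]
(66, 22, 52) [380.2 140.1]
(66, -22, 52) [232.7 140.4]
(123, 44, 49) [447.6 323. ]
[ 0.5489 -0.059   0.2155]
```

View pics/w6.png

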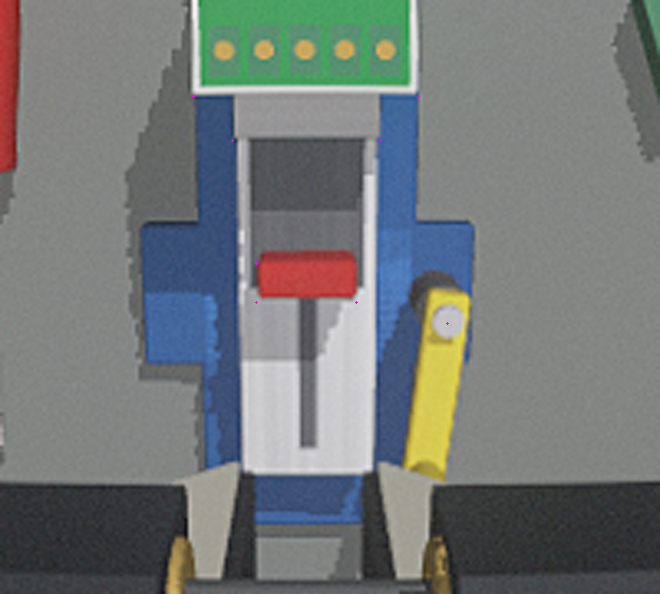

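Module is flush with the jaw (edge at y 93, plate 95–137) and centred to under 1 mm. The pivot is at (447,323) and the bar leans slightly. I locate the knob from the first top and side pictures.

```bash
python3 - <<'E'
from h import *
from workcell import vision
p=json.load(open('p2.json'));ct=vision.read_camera('top'); cs=vision.read_camera('side')
# knob in original images: yellow mask bounds near crops
a=cv2.imread('pics/top0.png');b=cv2.imread('pics/side0.png')
ut=np.array([672.5,228.])/3.8+[160,130]-.37; us=np.array([284,69.])/3.5+[190,160]-.36
K=lambda th:H(p,[(123+53*np.cos(th),44-53*np.sin(th),72)])
for th in (0,.05,.1,.15,.2,.25,.3): print(th,(proj(K(th),ct)-[.0,0]-ut)[0].round(1),(proj(K(th),cs)-us)[0].round(1))
for n,i,(v0,v1,u0,u1) in(('top',a,(175,205,300,350)),('side',b,(170,215,250,285))):
    h=cv2.cvtColor(i,cv2.COLOR_BGR2HSV)[v0:v1,u0:u1]; m=(h[...,0]>20)&(h[...,0]<35)&(h[...,1]>120)
    y,x=np.nonzero(m); print(n,[(v0+v,u0+x[y==v].min(),u0+x[y==v].max()) for v in sorted(set(y))])
E
```

```text
0 [-0.  -2.7] [-2.5 -0.9]
0.05 [-0.  -1.6] [-1.5 -0.8]
0.1 [-0.1 -0.5] [-0.5 -0.6]
0.15 [-0.2  0.6] [ 0.4 -0.5]
0.2 [-0.4  1.7] [ 1.4 -0.2]
0.25 [-0.7  2.8] [ 2.3 -0. ]
0.3 [-1.   3.9] [3.2 0.3]
top [(np.int64(186), np.int64(317), np.int64(317)), (np.int64(187), np.int64(316), np.int64(328)), (np.int64(188), np.int64(317), np.int64(338)), (np.int64(189), np.int64(310), np.int64(338)), (np.int64(190), np.int64(310), np.int64(338)), (np.int64(191), np.int64(311), np.int64(338)), (np.int64(192), np.int64(323), np.int64(337)), (np.int64(193), np.int64(332), np.int64(336))]
side [(np.int64(178), np.int64(270), np.int64(271)), (np.int64(179), np.int64(269), np.int64(272)), (np.int64(180), np.int64(269), np.int64(272)), (np.int64(181), np.int64(269), np.int64(272)), (np.int64(182), np.int64(269), np.int64(272)), (np.int64(183), np.int64(269), np.int64(272)), (np.int64(184), np.int64(269), np.int64(272)), (np.int64(185), np.int64(269), np.int64(272)), (np.int64(186), np.int64(269), np.int64(272)), (np.int64(187), np.int64(268), np.int64(272)), (np.int64(188), np.int64(268), np.int64(272)), (np.int64(189), np.int64(268), np.int64(272)), (np.int64(190), np.int64(267), np.int64(271)), (np.int64(191), np.int64(267), np.int64(271)), (np.int64(192), np.int64(267), np.int64(271)), (np.int64(193), np.int64(266), np.int64(270)), (np.int64(194), np.int64(266), np.int64(270)), (np.int64(195), np.int64(265), np.int64(270)), (np.int64(196), np.int64(265), np.int64(269)), (np.int64(197), np.int64(268), np.int64(269)), (np.int64(200), np.int64(263), np.int64(263)), (np.int64(201), np.int64(263), np.int64(267)), (np.int64(202), np.int64(263), np.int64(267)), (np.int64(203), np.int64(264), np.int64(267))]
```

```bash
python3 -c "
from h import *
p=json.load(open('p2.json'));print(go(p,[175.6,37.4,63],0))"
```

```text
(array([-57.6,  39.2, 150.9]), array([-0.002 ,  0.0011, -0.0015]))
```

```bash
python3 -m pendant '[{"translation":[-30,20,40],"rotation":[0,0,0],"hand":0.5},{"translation":[-57.5,39,70],"rotation":[0,0,0],"hand":0.5},{"translation":[-57.5,39,95],"rotation":[0,0,0],"hand":0.5},{"translation":[-57.5,39,110],"rotation":[0,0,0],"hand":0.5},{"translation":[-57.5,39,120],"rotation":[0,0,0],"hand":0.5},{"translation":[-57.5,39,120],"rotation":[0,0,0],"hand":0.5},{"translation":[-57.5,39,120],"rotation":[0,0,0],"hand":0.5}]' 15
python3 - <<'E'
from h import *
from workcell import vision
p=json.load(open('p2.json'));c=vision.read_camera('wrist');print(go(p,[175.6,37.4,63],0))
E
```

```text
t: 18.82
eef_pos: [0.5886, -0.1157, 0.0953]
ee_rot: [[-0.018, 1.0, -0.001], [1.0, 0.018, -0.001], [-0.001, -0.001, -1.0]]
ft_force: [0.6, 0.5, -0.3]
grip_width: 0.0443
(array([-0.2, -1.5, 33.3]), array([ 0.0015,  0.0013, -0.0012]))
```

```bash
python3 -m pendant '[{"translation":[0,-1.5,15],"rotation":[0,0,0],"hand":0.5},{"translation":[0,-1.5,28],"rotation":[0,0,0],"hand":0.5},{"translation":[0,-1.5,33],"rotation":[0,0,0],"hand":0.5},{"translation":[0,-1.5,33],"rotation":[0,0,0],"hand":0.5},{"translation":[0,-1.5,33],"rotation":[0,0,0],"hand":1},{"translation":[0,-1.5,33],"rotation":[0,0,0],"hand":1},{"translation":[0,-1.5,33],"rotation":[0,0,0],"hand":1},{"translation":[0,-1.5,33],"rotation":[0,0,0],"hand":1},{"translation":[0,-1.5,33],"rotation":[0,0,0],"hand":1}]' 15
python3 - <<'E'
from h import *
from workcell import vision
p=json.load(open('p2.json'));c=vision.read_camera('side');print(go(p,[175.6,37.4,63],0))
for th in (.3,.5,.7,.9,1.1,1.25,1.4,1.5,1.571): print(th,go(p,[123+53*np.cos(th),44-53*np.sin(th),63])[0])
E
```

```text
t: 19.62
eef_pos: [0.5877, -0.1168, 0.063]
ee_rot: [[-0.017, 1.0, 0.001], [1.0, 0.017, -0.002], [-0.002, 0.001, -1.0]]
ft_force: [-0.4, 0.5, 0.3]
grip_width: 0.0171
(array([ 0.7,  0.3, -0.2]), array([ 0.001 ,  0.0017, -0.0024]))
0.3 [ 2.6 -8.8 -0.2]
0.5 [  6.7 -18.5  -0.2]
0.7 [ 12.7 -27.3  -0.2]
0.9 [ 20.3 -34.7  -0.2]
1.1 [ 29.1 -40.4  -0.3]
1.25 [ 36.5 -43.5  -0.3]
1.4 [ 44.2 -45.4  -0.3]
1.5 [ 49.4 -46.1  -0.3]
1.571 [ 53.2 -46.2  -0.3]
```

```bash
python3 -m pendant '[{"translation":[0,0,0],"rotation":[0,0,0],"hand":1},{"translation":[0,0,0],"rotation":[0,0,0],"hand":1},{"translation":[0,0,0],"rotation":[0,0,0],"hand":1}]' 15
```

```text
t: 19.92
eef_pos: [0.5876, -0.1168, 0.0627]
ee_rot: [[-0.017, 1.0, 0.001], [1.0, 0.017, -0.002], [-0.002, 0.001, -1.0]]
ft_force: [0.0, -0.8, 2.9]
grip_width: 0.0113
```

```bash
python3 -m pendant '[{"translation":[1,-5,0],"rotation":[0,0,0],"hand":1},{"translation":[3,-10,0],"rotation":[0,0,0],"hand":1},{"translation":[5,-15,0],"rotation":[0,0,0],"hand":1},{"translation":[7.3,-20,0],"rotation":[0,0,0],"hand":1},{"translation":[10.5,-24.5,0],"rotation":[0,0,0],"hand":1},{"translation":[14.5,-29.5,0],"rotation":[0,0,0],"hand":1},{"translation":[20,-34.5,0],"rotation":[0,0,0],"hand":1},{"translation":[25,-38,0],"rotation":[0,0,0],"hand":1},{"translation":[30,-41,0],"rotation":[0,0,0],"hand":1},{"translation":[36.5,-43.5,0],"rotation":[0,0,0],"hand":1},{"translation":[42,-45,0],"rotation":[0,0,0],"hand":1},{"translation":[42,-45,0],"rotation":[0,0,0],"hand":1}]' 15
python3 - <<'E'
from h import *
p=json.load(open('p2.json'));print(go(p,[123,-9,63],0))
E
```

```text
t: 20.92
eef_pos: [0.5412, -0.0737, 0.0625]
ee_rot: [[-0.019, 1.0, -0.0], [1.0, 0.019, -0.001], [-0.001, -0.0, -1.0]]
ft_force: [1.3, 1.0, 3.6]
grip_width: 0.0108
(array([ 9.3, -0.6, -0.5]), array([-0.    ,  0.0009, -0.0006]))
```

```bash
python3 -m pendant '[{"translation":[3,-0.4,0],"rotation":[0,0,0],"hand":1},{"translation":[6,-0.6,0],"rotation":[0,0,0],"hand":1},{"translation":[8,-0.6,0],"rotation":[0,0,0],"hand":1},{"translation":[9.5,-0.6,0],"rotation":[0,0,0],"hand":1},{"translation":[10.5,-0.6,0],"rotation":[0,0,0],"hand":1},{"translation":[10.5,-0.6,0],"rotation":[0,0,0],"hand":1}]' 15
python3 - <<'E'
from h import *
from workcell import vision,env
p=json.load(open('p2.json'));vision.read_camera('side');print(go(p,[123,-9,63],0),env.get_state()['ft_force'])
E
```

```text
t: 21.42
eef_pos: [0.5399, -0.0652, 0.0623]
ee_rot: [[-0.017, 1.0, -0.001], [1.0, 0.017, -0.002], [-0.002, -0.001, -1.0]]
ft_force: [-1.2, -1.7, 8.6]
grip_width: 0.0109
(array([ 0.8,  0.5, -0.7]), array([-0.0014,  0.0019, -0.0026])) [-1.3139 -0.8703  7.4031]
```

```bash
python3 -m pendant '[{"translation":[1,0,-1],"rotation":[0,0,0],"hand":1},{"translation":[2,0,-1],"rotation":[0,0,0],"hand":1},{"translation":[3,0,-1],"rotation":[0,0,0],"hand":1},{"translation":[3,0,-1],"rotation":[0,0,0],"hand":1}]' 15
python3 - <<'E'
from h import *
from workcell import vision,env
p=json.load(open('p2.json'));vision.read_camera('side');print(go(p,[123,-9,63],0),env.get_state()['ft_force'])
E
```

```text
t: 21.8
eef_pos: [0.5399, -0.0619, 0.0628]
ee_rot: [[-0.017, 1.0, -0.002], [1.0, 0.017, -0.002], [-0.002, -0.002, -1.0]]
ft_force: [0.7, -1.7, -2.9]
grip_width: 0.0109
(array([-2.5,  0.5, -0.2]), array([-0.0015,  0.0015, -0.0022])) [-1.7634 -1.7596 -3.5814]
```

```bash
python3 -m pendant '[{"translation":[1,0,0],"rotation":[0,0,0],"hand":1},{"translation":[2,0,0],"rotation":[0,0,0],"hand":1},{"translation":[2,0,0],"rotation":[0,0,0],"hand":1}]' 15
python3 - <<'E'
from h import *
from workcell import vision,env
p=json.load(open('p2.json'));vision.read_camera('side');print(go(p,[123,-9,63],0),env.get_state()['ft_force'])
E
```

```text
t: 22.1
eef_pos: [0.5399, -0.0607, 0.0629]
ee_rot: [[-0.017, 1.0, -0.001], [1.0, 0.017, -0.002], [-0.002, -0.001, -1.0]]
ft_force: [-0.9, -4.2, -5.5]
grip_width: 0.0109
(array([-3.7,  0.5, -0.1]), array([-0.0013,  0.0023, -0.0029])) [-0.4602 -5.2404 -5.8244]
```

```bash
python3 -m pendant '[{"translation":[1,0,0],"rotation":[0,0,0],"hand":1},{"translation":[2,0,0],"rotation":[0,0,0],"hand":1},{"translation":[2,0,0],"rotation":[0,0,0],"hand":1}]' 15
python3 - <<'E'
from h import *
from workcell import vision,env
p=json.load(open('p2.json'));vision.read_camera('side');print(go(p,[123,-9,63],0),env.get_state()['ft_force'])
E
```

```text
t: 22.4
eef_pos: [0.5399, -0.0604, 0.0629]
ee_rot: [[-0.015, 1.0, -0.001], [1.0, 0.015, -0.004], [-0.004, -0.001, -1.0]]
ft_force: [-0.0, -10.6, -5.7]
grip_width: 0.0112
(array([-4. ,  0.5, -0. ]), array([-0.0012,  0.004 , -0.0042])) [-1.0862 -9.5141 -5.4229]
```

```bash
python3 -m pendant '[{"translation":[-2,0,0],"rotation":[0,0,0],"hand":1},{"translation":[-2,0,0],"rotation":[0,0,0],"hand":0.7},{"translation":[-2,0,0],"rotation":[0,0,0],"hand":0.6},{"translation":[-2,0,0],"rotation":[0,0,0],"hand":0.6},{"translation":[-2,0,-20],"rotation":[0,0,0],"hand":0.6},{"translation":[-2,0,-60],"rotation":[0,0,0],"hand":0.3},{"translation":[-15,5,-100],"rotation":[0,0,0],"hand":0},{"translation":[-30,10,-140],"rotation":[0,0,0],"hand":0},{"translation":[-30,10,-155],"rotation":[0,0,0],"hand":0},{"translation":[-30,10,-155],"rotation":[0,0,0],"hand":0}]' 15
python3 - <<'E'
from h import *
from workcell import env,vision
p=json.load(open('p2.json'));vision.read_camera('side')
s=env.get_state(); c=vision.read_camera('wrist');b=c['color']
P=[(52,-31,76),(52,31,76),(102,15,60),(102,-15,60),(114,15,60),(114,-15,60),(66,22,52),(66,-22,52),(123,44,49),(123,-9,72),(116,-16,48),(130,-16,48)]
k=cv2.resize(b[80:260,190:390],None,fx=3.3,fy=3.3,interpolation=cv2.INTER_CUBIC)
for u,x in zip(projw(H(p,P),c,s),P): q=(u-[190,80]+.5)*3.3-.5;print(x,q.round(1));cv2.circle(k,(int(q[0]),int(q[1])),1,(255,0,255),-1)
cv2.imwrite('pics/w7.png',k)
print(s['eef_pos'],s['t'])
E
```

```text
t: 23.28
eef_pos: [0.5544, -0.0881, 0.2238]
ee_rot: [[-0.016, 1.0, 0.01], [1.0, 0.016, -0.002], [-0.002, 0.01, -1.0]]
ft_force: [0.0, 0.2, -1.3]
grip_width: 0.0657
(52, -31, 76) [179.   61.9]
(52, 31, 76) [401.8  60.7]
(102, 15, 60) [342.1 231.5]
(102, -15, 60) [241. 232.]
(114, 15, 60) [342.  271.4]
(114, -15, 60) [241.5 271.9]
(66, 22, 52) [364.5 111.3]
(66, -22, 52) [218.2 112. ]
(123, 44, 49) [433.4 295.8]
(123, -9, 72) [260.4 307.9]
(116, -16, 48) [240.5 273.2]
(130, -16, 48) [241.2 317.6]
[ 0.553  -0.0873  0.2211] 23.3333
```

View pics/w7.png

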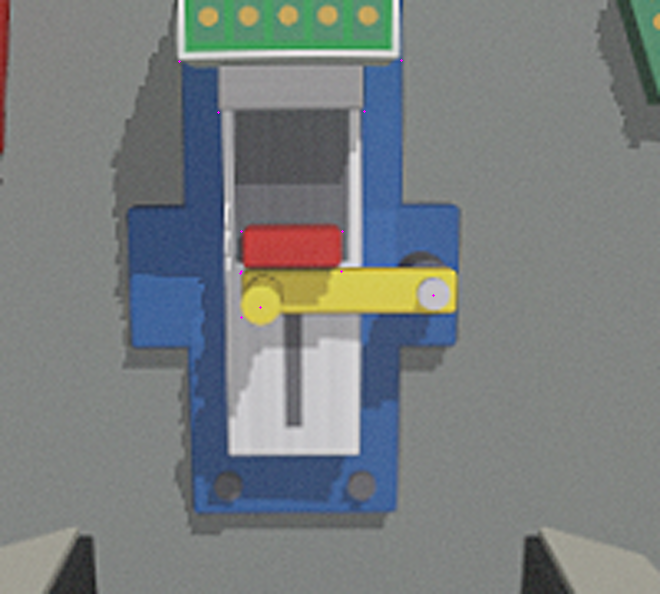

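Bar lies across the bed behind the tab: pivot (433,295), knob (262,305) against a prediction of (260,308). The jaw is unmoved. I retreat and make a last check with the fixed cameras.

```bash
python3 -m pendant '[{"translation":[-40,0,-20],"rotation":[0,0,0],"hand":0},{"translation":[-80,0,-40],"rotation":[0,0,0],"hand":0},{"translation":[-120,0,-60],"rotation":[0,0,0],"hand":0},{"translation":[-160,0,-60],"rotation":[0,0,0],"hand":0},{"translation":[-200,-20,-60],"rotation":[0,0,0],"hand":0},{"translation":[-240,-40,-60],"rotation":[0,0,0],"hand":0},{"translation":[-270,-60,-60],"rotation":[0,0,0],"hand":0},{"translation":[-270,-60,-60],"rotation":[0,0,0],"hand":0},{"translation":[-270,-60,-60],"rotation":[0,0,0],"hand":0}]'
python3 - <<'E'
from h import *
from workcell import env,vision
p=json.load(open('p2.json'));o=[]
P=[(0,-31,76),(0,31,76),(52,-31,76),(52,31,76),(0,-31,36),(0,31,36),(114,15,60),(114,-15,60),(123,-9,72),(66,22,52)]
for n,(v,u) in(('top',(160,220)),('side',(165,230))):
    c=vision.read_camera(n);k=cv2.resize(c['color'][v:v+105,u:u+95],None,fx=4.2,fy=4.2,interpolation=cv2.INTER_CUBIC)
    for x in proj(H(p,P),c): q=(x-[u,v]+.5)*4.2-.5;cv2.circle(k,(int(q[0]),int(q[1])),1,(255,0,255),-1)
    o.append(k)
cv2.imwrite('pics/fin.png',np.hstack(o)); print(env.get_state()['t'])
E
```

```text
t: 24.13
eef_pos: [0.4928, -0.3617, 0.2769]
ee_rot: [[-0.011, 1.0, -0.003], [1.0, 0.011, -0.001], [-0.001, -0.003, -1.0]]
ft_force: [-0.3, 0.8, -0.4]
grip_width: 0.092
24.2333
```

View pics/fin.png

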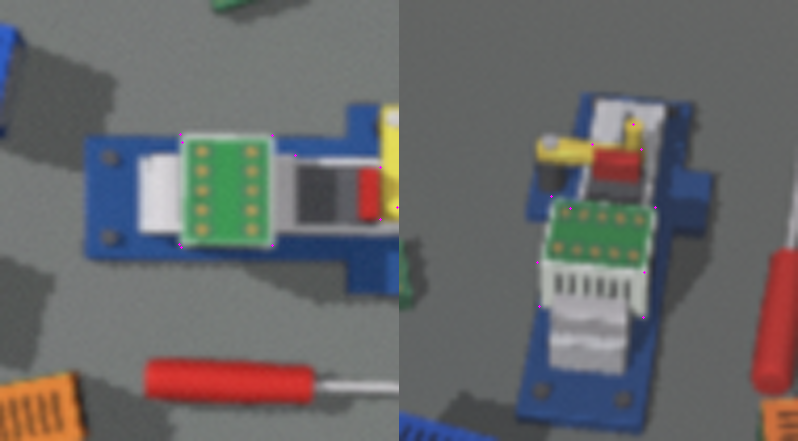

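Both views show the module green-up and square, flush between the jaws (top view 181–273 × 134–246, on the predicted corners). The turnbutton is across behind the tab and nothing else has moved.

```bash
python3 -c "
from workcell import hand_in; print(hand_in())"
```

```text
the job is handed in; nothing more can be done
None
```

I finished the job in the order asked and handed it in at about 24 s of the 72 s allowed.

I slid the jaw back by its red tab and lifted the module by its end labels. I then rolled it a quarter turn so the green terminals face up and set it back on the bed. I closed the jaw on it with about 11 N at the wrist, roughly 3 N of which is jaw friction. Last, I swung the turnbutton round behind the tab until it met about 10 N at its stop.

**Last checks that agreed**
- The wrist, top and side pictures show the green face up, the module square and flush with the sliding jaw, and centred across the bed to under 1 mm.
- The turnbutton bar lies across the bed behind the tab. The jaw had not moved after the swing.
- In the final pictures the neighbouring things in view (screwdriver, plug, look-alike modules) appear undisturbed. I did not check the spare, tray, jar and strippers.

**Checks that disagreed**
- **Jaw opening:** the arm's readings put the final jaw value at 10.4 mm, or about 11 mm if the jaw started slightly open as the fit suggested. A 52 mm fit should give 12 mm. Contact was solid, so I took this as calibration error and slip in the grip.
- **Turnbutton stop:** it came about 4 mm beyond where the readings predicted, but the picture showed the bar square across the bed.
- **Play:** I judged snugness from the closing force and the pictures; I did not test for play directly.

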